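Press the repaired tablet's cover clips home in order

ROBOT

A 6-joint arm with a two-finger parallel gripper is mounted at the origin on the work surface. World frame = base frame: x ahead of the robot, y to its left, z up, the work surface at z = 0. Lengths are in mm, angles in rad, forces in N, time in s.
With the tool pointing down it reaches from about 300 to 775 mm from the base axis. Payload 14.6 kg.
Tool frame: the origin (TCP) lies between the finger pads; the fingertips stand manip.nose_length ahead of it and the grasp point (between the pads) lies 11 mm behind it (manip.nose_length is the distance from the TCP to the fingertips, in mm); z points along the fingers, y is the line along which they close (so a half turn about z gives the same grasp; the last joint's range is limited). The gripper opens to 94 mm and grips with 3 to 60 N. Pads are 16 mm wide; open, the fingers measure 119 mm over their backs; the gripper's body (75 mm by 177 mm) begins 78 mm behind the grasp point.
Start: joints at [1.194, 0.3, 1.521, -0, 1.321, -0.067], TCP at [167.675, 523.808, 213.446] pointing down, gripper open.
Joint ranges: [-3.03, 3.03], [-0.79, 2.21], [0.23, 2.52], [-1.04, 4.18], [0, 3.07], [-2.55, 2.55]. Speed limits (rad/s): [2.22, 2.22, 2.57, 3.14, 3.14, 3.14].

INTERFACE

Orientations are given as [roll, pitch, yaw] about the fixed x, y, z axes, in that order (R = Rz(yaw) Ry(pitch) Rx(roll)).
In Python, from cell import manip, cams, job gives the robot as it stands.
- The arm moves only by the tool jog_arm, never from a script. Its argument "commands" is a list of rows, each an object of numbers: "dx", "dy", "dz": the shift along the tool's x, y, z each as a share of 40 mm, from -1 to 1; "ax", "ay", "az": the turn, a rotation vector about the tool's x, y, z each as a share of 10 degrees, from -1 to 1; "gripper": the closure, from 0 (fully open) to 1 (shut). A call has 1 to 10 rows; each row shifts and turns the commanded pose from where the row before left it, along the tool's axes as they then stand; what a row does not reach is not made up. A row lasts 1/8 s, in which the tool goes at most 62.5 mm and 10.7 degrees, less where a joint would pass 70% of its speed; a pose out of reach is approached as far as the arm can. A call with a number of a shift or a turn outside -1 to 1 is refused whole. A call with a gripper value outside its range is refused whole. The fingers move at their own pace and stop on an object; "squeeze" is the grip in N (left out, the last holds). Time passes only in rows, so rows that do not move let the fingers close. It gives the time, the measured TCP pose, the force, the opening and the grip force at its end, in the units of the state.
- manip.read_state(): the state, without advancing time (a new reading comes with each control period).
- cams.camera(name): name is "scene" or "top"; returns a dict with "image" (420x560x3 uint8, red, green, blue), "fx", "fy", "cx", "cy" (pixels), "dist_coeffs" ([k1, k2, p1, p2, k3] as OpenCV has them; the pictures are not rectified), "world_to_cam" (4x4, takes a point from world to camera coordinates). Camera axes: x right, y down, z forward; pixel columns grow to the right and rows downward; lengths in mm; the calibration is good to about 2 mm. A picture is of the moment at which its call begins. There is no depth.
- job.sign_off(): hands the job in; it is judged then, once.
The state is a dict: "clock": time; "joints": joint angles; "qd": joint speeds; "effort": joint torques, N m; "eef_pos": TCP position; "eef_rot": TCP orientation; "wrist_force": force on the tool from outside, world axes, zero at the start; "moment": the same for the moment, N m; "finger_gap": finger opening in mm; "finger_force": force on a finger pad.
Only numpy, scipy, OpenCV 4.12 (cv2) and the standard library are available. Lean on these libraries where they do the work, as an engineer would, in place of code of your own. Each camera call takes 0.05 s, during which the arm holds its last target. There are 200 camera calls.

TASK

The tablet lying face down has its back cover laid on and three raised clips still standing up: lightly press them down as far as they go, one after another, working away from the camera end: first the round clip, then the long bar clip, then the square clip. Do not pick up or shove the tablet, and leave the battery, spudger, suction lifter and bowl around it alone.

Things in the scene. Friction and masses are not known exactly. Their poses are not given: they have to be found in the camera images.
- tablet: Loose black rugged tablet with dark grey back, 210 (x) x 140 (y) x 24 mm, 0.7 kg, face down on the aluminium sheet (z = 0), any yaw. Origin: centre of its underside; z up. On its flat back (z = 24 mm), in mm: black camera bump with two lenses, 20 x 50, 3 high, at x -80, y -30; three pale clips of one colour: round at x -75, y 42; long bar at x 0, y -48; square at x 75, y 42.
- round_clip (a joint): Round clip, 26 mm across, in the corner beside the cameras. Slides straight down: 0 = up (top 14 mm above the cover), 0.008 m = home (top 6 mm above it). Starts at 0 to 0.0015, moves against about 2.5 N of friction, stays where left. Its cap is springy (3 N/mm, not counted in the joint): it gives 0.8 mm while pushed down, more at the stop.
- bar_clip (a joint): Long bar clip, 46 x 17 mm (long along the tablet's x), half way along one long side. Slides straight down: 0 = up (top 14 mm above the cover), 0.008 m = home (top 6 mm above it). Starts at 0 to 0.0015, moves against about 2.5 N of friction, stays where left. Its cap is springy (3 N/mm, not counted in the joint): it gives 0.8 mm while pushed down, more at the stop.
- square_clip (a joint): Square clip, 24 x 24 mm, in a corner at the end away from the cameras. Slides straight down: 0 = up (top 14 mm above the cover), 0.008 m = home (top 6 mm above it). Starts at 0 to 0.0015, moves against about 2.5 N of friction, stays where left. Its cap is springy (3 N/mm, not counted in the joint): it gives 0.8 mm while pushed down, more at the stop.
- round_clip_top (a point): Centre of the top face of the round clip, moves down with it; height above the bench = 38 mm minus the clip's joint value (and its cap's give while pushed); z points up out of the cover, x and y as the tablet's.
- bar_clip_top (a point): Centre of the top face of the bar clip, moves down with it; height above the bench = 38 mm minus the clip's joint value (and its cap's give while pushed); z points up out of the cover, x and y as the tablet's.
- square_clip_top (a point): Centre of the top face of the square clip, moves down with it; height above the bench = 38 mm minus the clip's joint value (and its cap's give while pushed); z points up out of the cover, x and y as the tablet's.
- battery: Loose black phone battery, 88 x 42 x 5 mm, lying flat beside the tablet; leave alone. Origin: centre of its underside.
- spudger: Loose orange plastic spudger (flat pry stick), about 145 mm long along its x (-70 to 75 mm), 13 mm wide, 7 mm thick, lying beside the tablet; leave alone. Origin on its underside.
- lifter: Loose dark grey hard silicone suction lifter, cup 54 mm across, standing on its cup, pull ring on top, 53 mm high; leave alone. Origin: centre of its underside.
- bowl: Loose stainless steel bowl, 100 mm across the rim, 40 mm high; leave alone. Origin: centre of its underside.

How it is judged:
By the outcome, as a careful person would: the job done as asked, in the order asked, and still so for the second after the job is handed in, with the robot touching nothing.
It also fails if it takes over 40 s, if anything falls off the work surface, if the arm or the gripper's body presses on something with over 40 N, if the wrist force passes 120 N, or if a joint passes its speed limit or range.

## Working session

There is one attempt and no reset: what is moved stays moved. The work goes in short steps, Python scripts to look and compute and a tool call to move; the robot and the scene stay as the last step left them, time stands still between calls to the robot, and variables do not carry over. Pictures are saved under pics/ and viewed, at most 10 in all, crops included, and the job is handed in when it is done.

Besides the shell and the picture viewer there is one more tool, called after "Emit:" as a command line: name --argument value ..., lists and objects as JSON in quotes. jog_arm: Moves the arm, as the interface text tells. Shift numbers are shares of 40 mm and turn numbers shares of 10 degrees, none past 1 either way. Its arguments: {"type":"object","properties":{"commands":{"type":"array"},"squeeze":{"type":"number"}},"required":["commands"]}

```bash
mkdir -p pics; ls
python3 - <<'E'
from cell import manip,cams,job
import cv2
print(manip.read_state(), manip.nose_length)
for n in("top","scene"):
    c=cams.camera(n); cv2.imwrite(f"pics/{n}0.png",c["image"][:,:,::-1])
    print(n,c["fx"],c["fy"],c["cx"],c["cy"],c["dist_coeffs"],c["world_to_cam"])
E
```

```text
pics
{'clock': 0.0, 'joints': array([ 1.19439184e+00,  3.00425662e-01,  1.52157590e+00, -3.87026240e-05,
        1.32067480e+00, -6.66142004e-02]), 'qd': array([ 0.00103175,  0.0007289 , -0.00045461,  0.00176281, -0.00241961,
       -0.00147285]), 'effort': array([ 4.70326063e-05, -5.31814206e+01, -3.52729189e+01,  7.07810232e-02,
        2.44234741e-02, -1.11682455e-04]), 'eef_pos': array([167.60160874, 523.58357348, 212.91343357]), 'eef_rot': array([-3.14050885e+00, -3.47326902e-05,  2.83181195e+00]), 'wrist_force': array([ 0.80712294, -0.10853986, -0.1431386 ]), 'moment': array([ 0.00119044, -0.02794958, -0.00942691]), 'finger_force': 0.0, 'finger_gap': 94.43122361901584} 8.0
top 436.6909830179505 436.6909830179505 281.09156667142065 216.62185499308228 [-0.13282757  0.          0.          0.          0.        ] [[ 2.05208543e-02 -9.99773131e-01  5.70794229e-03  1.79228728e+01]
 [-9.98169290e-01 -2.08121531e-02 -5.67884065e-02  5.65187835e+02]
 [ 5.68943176e-02 -4.53214608e-03 -9.98369920e-01  7.91931417e+02]
 [ 0.00000000e+00  0.00000000e+00  0.00000000e+00  1.00000000e+00]]
scene 388.54846631058376 388.54846631058376 277.7650387243721 211.22727962990763 [-0.04860293  0.          0.          0.          0.        ] [[ 1.38535848e-01  9.90356580e-01  1.28928775e-03 -1.03265272e+02]
 [ 7.84470715e-01 -1.08940738e-01 -6.10522409e-01 -4.07596127e+02]
 [-6.04494430e-01  8.55906483e-02 -7.91997933e-01  1.12856453e+03]
 [ 0.00000000e+00  0.00000000e+00  0.00000000e+00  1.00000000e+00]]
```

View pics/top0.png

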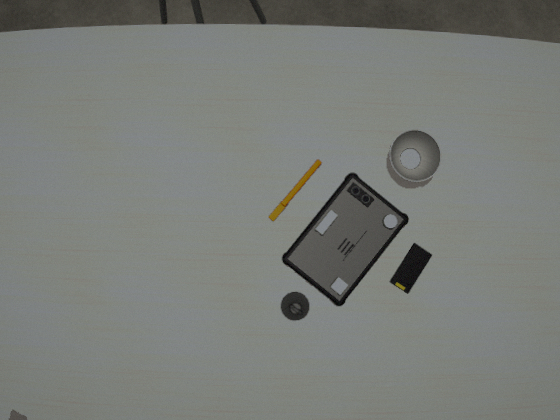

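View pics/scene0.png

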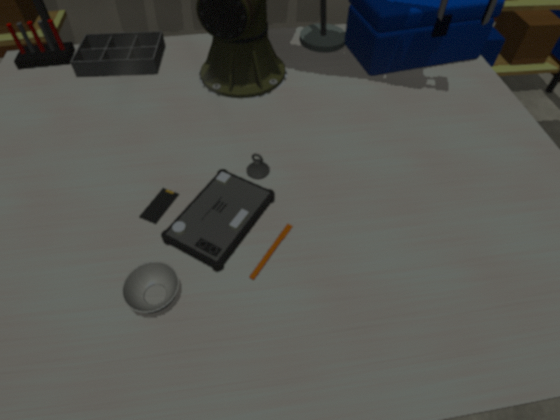

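The top view shows the camera bump at (361,195), the round clip at (390,221), the bar at (327,222) and the square at (339,286). In the scene view they are at round (179,228), bar (240,218) and square (223,178). The lifter stands close to the square-clip end of the tablet.

```bash
cat > h.py <<'E'
import cv2,numpy as np
from scipy.optimize import least_squares
from cell import manip,cams,job
S={"top":[(390,221),(327,222),(339,286)],"scene":[(179,228),(240,218),(223,178)]}
M=np.array([[-75,42],[0,-48],[75,42]],float)
def proj(c,P):
    T=c["world_to_cam"];K=np.array([[c["fx"],0,c["cx"]],[0,c["fy"],c["cy"]],[0,0,1]])
    return cv2.projectPoints(np.asarray(P,float).reshape(-1,3),cv2.Rodrigues(T[:3,:3])[0],T[:3,3],K,np.array(c["dist_coeffs"]))[0][:,0]
def blobs(c,seeds,r=16):
    g=cv2.cvtColor(c["image"],cv2.COLOR_RGB2GRAY);out=[]
    for u,v in seeds:
        w=g[v-r:v+r+1,u-r:u+r+1]; t=(int(g[v,u])+int(np.percentile(w,30)))/2
        n,l,st,ce=cv2.connectedComponentsWithStats((w>t).astype(np.uint8),connectivity=4)
        k=l[r,r]; out.append((ce[k]+[u-r,v-r],st[k],t))
    return out
E
python3 - <<'E'
from h import *
C={n:cams.camera(n) for n in S}; B={n:blobs(C[n],S[n]) for n in S}
for n in B:
    for b in B[n]: print(n,b)
for i in range(3):
    f=lambda p:np.r_[proj(C["top"],p)[0]-B["top"][i][0],proj(C["scene"],p)[0]-B["scene"][i][0]]
    s=least_squares(f,[450,-50,38]);print(i,s.x.round(1),s.fun.round(2))
def pts(q,z):
    c,s=np.cos(q[2]),np.sin(q[2]);return np.c_[M@np.array([[c,s],[-s,c]])+q[:2],np.full(3,z)]
for ns in (["top"],["scene"],["top","scene"]):
    f=lambda q:np.concatenate([(proj(C[n],pts(q,37))-[b[0] for b in B[n]]).ravel() for n in ns])
    best=min((least_squares(f,[450,-100,a]) for a in (0,1.5,3,-1.5)),key=lambda s:s.cost)
    print(ns,best.x.round(3),best.fun.round(2));print(pts(best.x,38).round(1))
for n in C:
    big=cv2.resize(C[n]["image"][150:320,140:440] if n=="scene" else C[n]["image"][150:320,250:450],None,fx=2.6,fy=2.6,interpolation=cv2.INTER_CUBIC)
# clutter positions
for nm,p in {"lifter":(295,306),"spudA":(319,162),"bowl":(414,158),"batt":(411,268)}.items():
    s=least_squares(lambda q:proj(C["top"],[q[0],q[1],15 if nm!="lifter" else 40])[0]-p,[450,-50]);print(nm,s.x.round())
E
```

```text
top (array([390.12056738, 220.70212766]), array([ 10,   9,  13,  14, 141], dtype=int32), 107.5)
top (array([326.2047619 , 221.63333333]), array([  5,   4,  22,  24, 210], dtype=int32), 111.0)
top (array([338.98795181, 285.41566265]), array([  8,   7,  17,  18, 166], dtype=int32), 107.5)
scene (array([178.51785714, 226.26785714]), array([  9,   9,  14,  11, 112], dtype=int32), 74.5)
scene (array([238.43030303, 218.04848485]), array([  6,   7,  18,  19, 165], dtype=int32), 75.0)
scene (array([222.93333333, 176.81111111]), array([10, 10, 13, 11, 90], dtype=int32), 76.0)
0 [ 560.3 -168.5   35. ] [-0.41 -0.02 -0.43 -0.04]
1 [556.3 -51.8  34.6] [-0.19 -0.02 -0.21 -0.01]
2 [441.6 -76.7  33.9] [-0.37 -0.04 -0.43 -0.02]
['top'] [526.754 -89.685   2.481] [ 0.07 -0.02 -0.06 -0.03 -0.01  0.05]
[[ 560.2 -168.9   38. ]
 [ 556.2  -51.8   38. ]
 [ 441.8  -76.9   38. ]]
['scene'] [528.941 -88.567   2.478] [-0.32  0.09  0.31  0.08  0.01 -0.26]
[[ 562.2 -167.8   38. ]
 [ 558.5  -50.7   38. ]
 [ 444.   -75.5   38. ]]
['top', 'scene'] [527.464 -89.205   2.481] [-0.17 -0.38 -0.3  -0.44 -0.31 -0.36 -0.6  -0.42 -0.04 -0.52 -0.41 -0.73]
[[ 560.9 -168.4   38. ]
 [ 556.9  -51.3   38. ]
 [ 442.5  -76.3   38. ]]
lifter [404.   2.]
spudA [669. -39.]
bowl [ 681. -220.]
batt [ 474. -215.]
```

Emit:
jog_arm --commands '[{"az": 1, "gripper": 1}, {"az": 1, "gripper": 1}, {"dx": -1}, {"dx": -1, "dy": -0.4}, {"dx": -1, "dy": -0.4}, {"dx": -1, "dy": -0.4}, {"dx": -1, "dy": -0.4}, {"dx": -1, "dy": -0.4}, {"dx": -1, "dy": -0.4}, {"dx": -1, "dy": -0.4}]' --squeeze 10

```text
schema error: expected keys dx, dy, dz, ax, ay, az, gripper
```

Emit:
jog_arm --commands '[{"dx": -1, "dy": -0.4}, {"dx": -1, "dy": -0.4}, {"dx": -1, "dy": -0.4}, {"dx": -1, "dy": -0.4}, {"dx": -1, "dy": -0.4}, {"dx": -1, "dy": -0.4}, {"dx": -1, "dy": -0.4}, {"dx": -1, "dy": -0.4}, {"dx": -1, "dy": -0.4}, {}]'

```text
schema error: expected keys dx, dy, dz, ax, ay, az, gripper
```

```bash
cat > d.py <<'E'
import sys
from h import *
x,y,z=map(float,sys.argv[1:4]);s=manip.read_state();R=s["eef_rot"]
import scipy.spatial.transform as t
Rm=t.Rotation.from_euler("xyz",R).as_matrix()
print(s["clock"],s["eef_pos"].round(2),R.round(4),s["wrist_force"].round(2),"gap",round(s["finger_gap"],1))
print("rows:",(Rm.T@(np.array([x,y,z])-s["eef_pos"])/40).round(3))
E
python3 d.py 561 -168.5 56
```

```text
0.2 [167.61 523.69 213.13] [-3.1409e+00 -1.0000e-04  2.8318e+00] [ 0.24 -0.23 -0.23] gap 94.0
rows: [-14.642 -13.481   3.936]
```

Every row needs all the keys.

Emit:
jog_arm --commands '[{"dx": 0, "dy": 0, "dz": 0, "ax": 0, "ay": 0, "az": 1, "gripper": 1}, {"dx": 0, "dy": 0, "dz": 0, "ax": 0, "ay": 0, "az": 1, "gripper": 1}, {"dx": -1, "dy": -0.4, "dz": 0, "ax": 0, "ay": 0, "az": 0, "gripper": 1}, {"dx": -1, "dy": -0.4, "dz": 0, "ax": 0, "ay": 0, "az": 0, "gripper": 1}, {"dx": -1, "dy": -0.4, "dz": 0, "ax": 0, "ay": 0, "az": 0, "gripper": 1}, {"dx": -1, "dy": -0.4, "dz": 0, "ax": 0, "ay": 0, "az": 0, "gripper": 1}, {"dx": -1, "dy": -0.4, "dz": 0, "ax": 0, "ay": 0, "az": 0, "gripper": 1}, {"dx": -1, "dy": -0.4, "dz": 0, "ax": 0, "ay": 0, "az": 0, "gripper": 1}, {"dx": -1, "dy": -0.4, "dz": 0, "ax": 0, "ay": 0, "az": 0, "gripper": 1}, {"dx": -1, "dy": -0.4, "dz": 0, "ax": 0, "ay": 0, "az": 0, "gripper": 1}]' --squeeze 10

```text
clock: 1.45
eef_pos: [342.8, 225.4, 213.5]
eef_rot: [3.141, 0.0, 2.483]
wrist_force: [0.2, 0.2, 0.2]
finger_gap: 0.8
finger_force: 0.0
```

```bash
python3 d.py 561 -168.5 56
```

```text
1.45 [342.8 225.4 213.5] [3.1414e+00 1.0000e-04 2.4828e+00] [0.23 0.22 0.22] gap 0.8
rows: [-10.341  -4.448   3.937]
```

Emit:
jog_arm --commands '[{"dx": -1, "dy": -0.44, "dz": 0, "ax": 0, "ay": 0, "az": 0, "gripper": 1}, {"dx": -1, "dy": -0.44, "dz": 0, "ax": 0, "ay": 0, "az": 0, "gripper": 1}, {"dx": -1, "dy": -0.44, "dz": 0, "ax": 0, "ay": 0, "az": 0, "gripper": 1}, {"dx": -1, "dy": -0.44, "dz": 0, "ax": 0, "ay": 0, "az": 0, "gripper": 1}, {"dx": -1, "dy": -0.44, "dz": 0, "ax": 0, "ay": 0, "az": 0, "gripper": 1}, {"dx": -1, "dy": -0.44, "dz": 0, "ax": 0, "ay": 0, "az": 0, "gripper": 1}, {"dx": -1, "dy": -0.44, "dz": 0.4, "ax": 0, "ay": 0, "az": 0, "gripper": 1}, {"dx": -1, "dy": -0.44, "dz": 0.7, "ax": 0, "ay": 0, "az": 0, "gripper": 1}, {"dx": -1, "dy": -0.44, "dz": 0.7, "ax": 0, "ay": 0, "az": 0, "gripper": 1}, {"dx": -1, "dy": -0.44, "dz": 0.7, "ax": 0, "ay": 0, "az": 0, "gripper": 1}]'

```text
clock: 2.7
eef_pos: [551.4, -158.7, 112.4]
eef_rot: [3.142, -0.0, 2.483]
wrist_force: [1.1, 0.9, 0.5]
finger_gap: 0.4
finger_force: 0.0
```

```bash
python3 d.py 561 -168.5 56
```

```text
2.7 [ 551.36 -158.7   112.42] [ 3.1416 -0.      2.4827] [1.09 0.87 0.49] gap 0.4
rows: [-0.341 -0.046  1.41 ]
```

Emit:
jog_arm --commands '[{"dx": -0.34, "dy": -0.05, "dz": 0.3, "ax": 0, "ay": 0, "az": 0, "gripper": 1}, {"dx": 0, "dy": 0, "dz": 0.6, "ax": 0, "ay": 0, "az": 0, "gripper": 1}, {"dx": 0, "dy": 0, "dz": 0.4, "ax": 0, "ay": 0, "az": 0, "gripper": 1}, {"dx": 0, "dy": 0, "dz": 0, "ax": 0, "ay": 0, "az": 0, "gripper": 1}, {"dx": 0, "dy": 0, "dz": 0, "ax": 0, "ay": 0, "az": 0, "gripper": 1}]'

```text
clock: 3.32
eef_pos: [560.8, -167.2, 62.3]
eef_rot: [3.141, 0.001, 2.483]
wrist_force: [1.3, 0.3, -0.0]
finger_gap: 0.7
finger_force: 0.0
```

```bash
python3 d.py 561 -168.5 48
python3 - <<'E'
from h import *
a=cams.camera("scene")["image"][130:290,110:310];b=cams.camera("top")["image"][150:320,260:450]
a=cv2.resize(a,(400,320),interpolation=3);b=cv2.resize(b,(380,320),interpolation=3)
cv2.imwrite("pics/r1.png",cv2.convertScaleAbs(np.hstack([a,b]),alpha=1.5)[:,:,::-1])
E
```

```text
3.325 [ 560.77 -167.23   62.35] [3.1413e+00 1.1000e-03 2.4831e+00] [ 1.28  0.31 -0.04] gap 0.7
rows: [-0.024 -0.022  0.359]
```

View pics/r1.png

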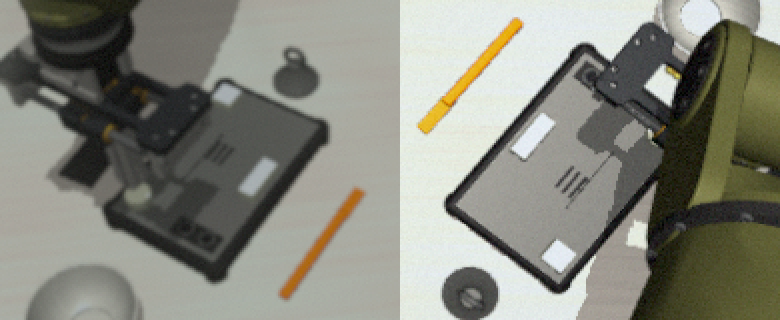

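The left panel shows the closed fingertips above the round clip at (138,195), well clear of the bowl and camera bump. Next I descend onto it.

Emit:
jog_arm --commands '[{"dx": -0.02, "dy": -0.02, "dz": 0.2, "ax": 0, "ay": 0, "az": 0, "gripper": 1}, {"dx": 0, "dy": 0, "dz": 0.15, "ax": 0, "ay": 0, "az": 0, "gripper": 1}, {"dx": 0, "dy": 0, "dz": 0.05, "ax": 0, "ay": 0, "az": 0, "gripper": 1}, {"dx": 0, "dy": 0, "dz": 0.05, "ax": 0, "ay": 0, "az": 0, "gripper": 1}, {"dx": 0, "dy": 0, "dz": 0.05, "ax": 0, "ay": 0, "az": 0, "gripper": 1}, {"dx": 0, "dy": 0, "dz": 0, "ax": 0, "ay": 0, "az": 0, "gripper": 1}]'

```text
clock: 4.18
eef_pos: [560.5, -168.4, 41.4]
eef_rot: [-3.142, -0.0, 2.483]
wrist_force: [-1.2, -0.2, 1.7]
finger_gap: 0.6
finger_force: 0.9
```

Emit:
jog_arm --commands '[{"dx": 0, "dy": 0, "dz": 0.04, "ax": 0, "ay": 0, "az": 0, "gripper": 1}, {"dx": 0, "dy": 0, "dz": 0.04, "ax": 0, "ay": 0, "az": 0, "gripper": 1}, {"dx": 0, "dy": 0, "dz": 0, "ax": 0, "ay": 0, "az": 0, "gripper": 1}, {"dx": 0, "dy": 0, "dz": 0, "ax": 0, "ay": 0, "az": 0, "gripper": 1}]'

```text
clock: 4.68
eef_pos: [560.6, -168.4, 38.3]
eef_rot: [3.142, 0.0, 2.483]
wrist_force: [-0.4, 0.9, 1.6]
finger_gap: 0.4
finger_force: 0.8
```

Emit:
jog_arm --commands '[{"dx": 0, "dy": 0, "dz": 0.03, "ax": 0, "ay": 0, "az": 0, "gripper": 1}, {"dx": 0, "dy": 0, "dz": 0, "ax": 0, "ay": 0, "az": 0, "gripper": 1}, {"dx": 0, "dy": 0, "dz": 0, "ax": 0, "ay": 0, "az": 0, "gripper": 1}]'

```text
clock: 5.05
eef_pos: [560.6, -168.4, 37.2]
eef_rot: [3.142, 0.0, 2.483]
wrist_force: [-0.1, 0.9, 2.4]
finger_gap: 0.8
finger_force: 1.7
```

Emit:
jog_arm --commands '[{"dx": 0, "dy": 0, "dz": 0.02, "ax": 0, "ay": 0, "az": 0, "gripper": 1}, {"dx": 0, "dy": 0, "dz": 0, "ax": 0, "ay": 0, "az": 0, "gripper": 1}, {"dx": 0, "dy": 0, "dz": 0, "ax": 0, "ay": 0, "az": 0, "gripper": 1}]'

```text
clock: 5.42
eef_pos: [560.6, -168.4, 36.4]
eef_rot: [3.142, 0.0, 2.483]
wrist_force: [-1.4, 1.3, 5.7]
finger_gap: 0.5
finger_force: 2.7
```

Emit:
jog_arm --commands '[{"dx": 0, "dy": 0, "dz": 0.02, "ax": 0, "ay": 0, "az": 0, "gripper": 1}, {"dx": 0, "dy": 0, "dz": 0, "ax": 0, "ay": 0, "az": 0, "gripper": 1}, {"dx": 0, "dy": 0, "dz": 0, "ax": 0, "ay": 0, "az": 0, "gripper": 1}]'

```text
clock: 5.8
eef_pos: [560.6, -168.5, 35.8]
eef_rot: [3.141, 0.0, 2.483]
wrist_force: [-2.6, 0.2, 7.3]
finger_gap: 0.7
finger_force: 3.6
```

Emit:
jog_arm --commands '[{"dx": 0, "dy": 0, "dz": -0.2, "ax": 0, "ay": 0, "az": 0, "gripper": 1}, {"dx": 0, "dy": 0, "dz": -0.6, "ax": 0, "ay": 0, "az": 0, "gripper": 1}, {"dx": 0, "dy": 0, "dz": 0, "ax": 0, "ay": 0, "az": 0, "gripper": 1}]'

```text
clock: 6.18
eef_pos: [561.3, -168.7, 68.9]
eef_rot: [3.141, 0.003, 2.483]
wrist_force: [0.3, 0.1, -0.2]
finger_gap: 0.5
finger_force: 0.0
```

```bash
python3 d.py 556.5 -51.5 48
```

```text
6.175 [ 561.27 -168.69   68.91] [3.1408e+00 2.6000e-03 2.4827e+00] [ 0.32  0.07 -0.21] gap 0.5
rows: [1.889 2.243 0.52 ]
```

Emit:
jog_arm --commands '[{"dx": 0.6, "dy": 0.75, "dz": 0, "ax": 0, "ay": 0, "az": 0, "gripper": 1}, {"dx": 0.6, "dy": 0.75, "dz": 0, "ax": 0, "ay": 0, "az": 0, "gripper": 1}, {"dx": 0.69, "dy": 0.74, "dz": 0, "ax": 0, "ay": 0, "az": 0, "gripper": 1}, {"dx": 0, "dy": 0, "dz": 0, "ax": 0, "ay": 0, "az": 0, "gripper": 1}, {"dx": 0, "dy": 0, "dz": 0, "ax": 0, "ay": 0, "az": 0, "gripper": 1}]'

```text
clock: 6.8
eef_pos: [555.5, -51.8, 67.0]
eef_rot: [-3.141, -0.0, 2.483]
wrist_force: [0.9, 0.2, 0.5]
finger_gap: 0.2
finger_force: 0.0
```

```bash
python3 d.py 556.5 -51.5 48
python3 - <<'E'
from h import *
a=cams.camera("scene")["image"][130:290,110:310];b=cams.camera("top")["image"][150:320,260:450]
a=cv2.resize(a,(400,320),interpolation=3);b=cv2.resize(b,(380,320),interpolation=3)
cv2.imwrite("pics/r2.png",cv2.convertScaleAbs(np.hstack([a,b]),alpha=1.5)[:,:,::-1])
E
```

```text
6.8 [555.5  -51.76  66.96] [-3.1412e+00 -4.0000e-04  2.4828e+00] [0.91 0.24 0.45] gap 0.2
rows: [-0.016  0.021  0.474]
```

View pics/r2.png

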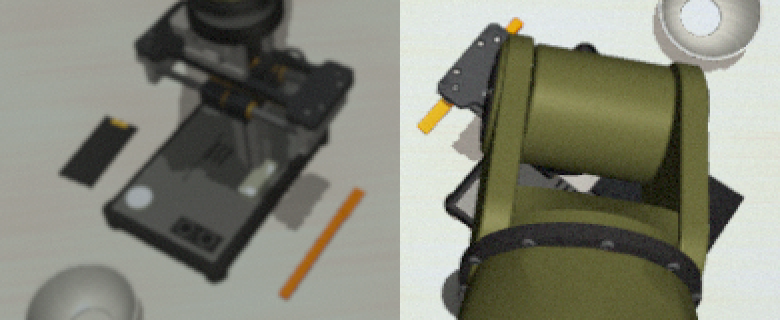

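The round clip at (138,197) in the left panel now sits low. The tablet corners are where they were, and the fingertips are above the bar at (258,175).

Emit:
jog_arm --commands '[{"dx": 0, "dy": 0.02, "dz": 0.3, "ax": 0, "ay": 0, "az": 0, "gripper": 1}, {"dx": 0, "dy": 0, "dz": 0.15, "ax": 0, "ay": 0, "az": 0, "gripper": 1}, {"dx": 0, "dy": 0, "dz": 0.06, "ax": 0, "ay": 0, "az": 0, "gripper": 1}, {"dx": 0, "dy": 0, "dz": 0.06, "ax": 0, "ay": 0, "az": 0, "gripper": 1}, {"dx": 0, "dy": 0, "dz": 0.06, "ax": 0, "ay": 0, "az": 0, "gripper": 1}, {"dx": 0, "dy": 0, "dz": 0.05, "ax": 0, "ay": 0, "az": 0, "gripper": 1}, {"dx": 0, "dy": 0, "dz": 0.04, "ax": 0, "ay": 0, "az": 0, "gripper": 1}, {"dx": 0, "dy": 0, "dz": 0, "ax": 0, "ay": 0, "az": 0, "gripper": 1}, {"dx": 0, "dy": 0, "dz": 0, "ax": 0, "ay": 0, "az": 0, "gripper": 1}]'

```text
clock: 8.02
eef_pos: [556.2, -50.6, 38.7]
eef_rot: [3.141, 0.0, 2.483]
wrist_force: [-1.3, -0.9, 1.5]
finger_gap: 0.4
finger_force: 0.8
```

Emit:
jog_arm --commands '[{"dx": 0, "dy": 0, "dz": 0.03, "ax": 0, "ay": 0, "az": 0, "gripper": 1}, {"dx": 0, "dy": 0, "dz": 0, "ax": 0, "ay": 0, "az": 0, "gripper": 1}, {"dx": 0, "dy": 0, "dz": 0, "ax": 0, "ay": 0, "az": 0, "gripper": 1}]'

```text
clock: 8.4
eef_pos: [556.2, -50.6, 37.5]
eef_rot: [3.141, 0.0, 2.483]
wrist_force: [-1.2, 0.0, 1.5]
finger_gap: 0.2
finger_force: 1.2
```

Emit:
jog_arm --commands '[{"dx": 0, "dy": 0, "dz": 0.03, "ax": 0, "ay": 0, "az": 0, "gripper": 1}, {"dx": 0, "dy": 0, "dz": 0.015, "ax": 0, "ay": 0, "az": 0, "gripper": 1}, {"dx": 0, "dy": 0, "dz": 0, "ax": 0, "ay": 0, "az": 0, "gripper": 1}, {"dx": 0, "dy": 0, "dz": 0, "ax": 0, "ay": 0, "az": 0, "gripper": 1}]'

```text
clock: 8.9
eef_pos: [556.2, -50.6, 36.0]
eef_rot: [3.141, 0.0, 2.483]
wrist_force: [-2.6, -0.4, 6.4]
finger_gap: 0.3
finger_force: 3.4
```

Home: 6.4 N at 36.0 mm. I'll add a small amount more, then lift.

Emit:
jog_arm --commands '[{"dx": 0, "dy": 0, "dz": 0.01, "ax": 0, "ay": 0, "az": 0, "gripper": 1}, {"dx": 0, "dy": 0, "dz": 0, "ax": 0, "ay": 0, "az": 0, "gripper": 1}, {"dx": 0, "dy": 0, "dz": 0, "ax": 0, "ay": 0, "az": 0, "gripper": 1}]'

```text
clock: 9.28
eef_pos: [556.2, -50.6, 35.6]
eef_rot: [3.141, 0.0, 2.483]
wrist_force: [-2.0, -1.0, 8.6]
finger_gap: 0.7
finger_force: 3.9
```

Emit:
jog_arm --commands '[{"dx": 0, "dy": 0, "dz": -0.2, "ax": 0, "ay": 0, "az": 0, "gripper": 1}, {"dx": 0, "dy": 0, "dz": -0.6, "ax": 0, "ay": 0, "az": 0, "gripper": 1}, {"dx": 0, "dy": 0, "dz": 0, "ax": 0, "ay": 0, "az": 0, "gripper": 1}]'

```text
clock: 9.65
eef_pos: [556.9, -50.7, 68.6]
eef_rot: [3.14, 0.002, 2.483]
wrist_force: [0.2, 1.1, -0.2]
finger_gap: 0.4
finger_force: 0.0
```

```bash
python3 d.py 442 -76.5 48
```

```text
9.65 [556.9  -50.67  68.57] [3.1402e+00 2.4000e-03 2.4828e+00] [ 0.19  1.12 -0.25] gap 0.4
rows: [ 1.877 -2.27   0.507]
```

Emit:
jog_arm --commands '[{"dx": 0.6, "dy": -0.75, "dz": 0, "ax": 0, "ay": 0, "az": 0, "gripper": 1}, {"dx": 0.6, "dy": -0.75, "dz": 0, "ax": 0, "ay": 0, "az": 0, "gripper": 1}, {"dx": 0.67, "dy": -0.77, "dz": 0, "ax": 0, "ay": 0, "az": 0, "gripper": 1}, {"dx": 0, "dy": 0, "dz": 0, "ax": 0, "ay": 0, "az": 0, "gripper": 1}, {"dx": 0, "dy": 0, "dz": 0, "ax": 0, "ay": 0, "az": 0, "gripper": 1}]'

```text
clock: 10.28
eef_pos: [441.9, -76.7, 67.1]
eef_rot: [3.141, 0.0, 2.483]
wrist_force: [0.3, -0.0, 0.2]
finger_gap: 0.3
finger_force: 0.0
```

```bash
python3 d.py 442 -76.5 48
python3 - <<'E'
from h import *
a=cams.camera("scene")["image"][130:290,110:310];b=cams.camera("top")["image"][150:320,260:450]
a=cv2.resize(a,(400,320),interpolation=3);b=cv2.resize(b,(380,320),interpolation=3)
cv2.imwrite("pics/r3.png",cv2.convertScaleAbs(np.hstack([a,b]),alpha=1.5)[:,:,::-1])
E
```

```text
10.275 [441.85 -76.65  67.11] [3.1414e+00 3.0000e-04 2.4825e+00] [ 0.34 -0.01  0.21] gap 0.3
rows: [-0.     0.005  0.478]
```

View pics/r3.png

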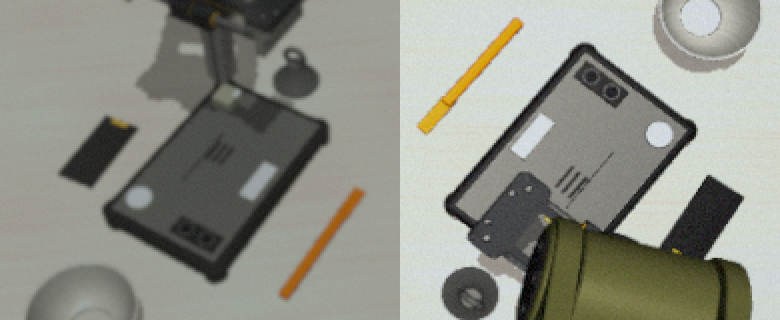

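The round and bar clips are down and the tablet hasn't shifted; its corners match the first picture. The fingertips are above the square clip at (227,93) in the left panel, and the lifter at (295,75) is clear of the gripper.

Emit:
jog_arm --commands '[{"dx": 0, "dy": 0, "dz": 0.3, "ax": 0, "ay": 0, "az": 0, "gripper": 1}, {"dx": 0, "dy": 0, "dz": 0.15, "ax": 0, "ay": 0, "az": 0, "gripper": 1}, {"dx": 0, "dy": 0, "dz": 0.06, "ax": 0, "ay": 0, "az": 0, "gripper": 1}, {"dx": 0, "dy": 0, "dz": 0.06, "ax": 0, "ay": 0, "az": 0, "gripper": 1}, {"dx": 0, "dy": 0, "dz": 0.06, "ax": 0, "ay": 0, "az": 0, "gripper": 1}, {"dx": 0, "dy": 0, "dz": 0.05, "ax": 0, "ay": 0, "az": 0, "gripper": 1}, {"dx": 0, "dy": 0, "dz": 0.04, "ax": 0, "ay": 0, "az": 0, "gripper": 1}, {"dx": 0, "dy": 0, "dz": 0.03, "ax": 0, "ay": 0, "az": 0, "gripper": 1}, {"dx": 0, "dy": 0, "dz": 0, "ax": 0, "ay": 0, "az": 0, "gripper": 1}, {"dx": 0, "dy": 0, "dz": 0, "ax": 0, "ay": 0, "az": 0, "gripper": 1}]'

```text
clock: 11.62
eef_pos: [441.4, -76.6, 37.3]
eef_rot: [3.142, 0.0, 2.483]
wrist_force: [-2.0, 1.3, 3.1]
finger_gap: 1.0
finger_force: 1.4
```

Emit:
jog_arm --commands '[{"dx": 0, "dy": 0, "dz": 0.03, "ax": 0, "ay": 0, "az": 0, "gripper": 1}, {"dx": 0, "dy": 0, "dz": 0, "ax": 0, "ay": 0, "az": 0, "gripper": 1}, {"dx": 0, "dy": 0, "dz": 0, "ax": 0, "ay": 0, "az": 0, "gripper": 1}]'

```text
clock: 12.0
eef_pos: [441.4, -76.6, 36.2]
eef_rot: [3.142, 0.0, 2.483]
wrist_force: [-1.9, 1.4, 5.4]
finger_gap: 0.6
finger_force: 3.0
```

Emit:
jog_arm --commands '[{"dx": 0, "dy": 0, "dz": 0.02, "ax": 0, "ay": 0, "az": 0, "gripper": 1}, {"dx": 0, "dy": 0, "dz": 0, "ax": 0, "ay": 0, "az": 0, "gripper": 1}, {"dx": 0, "dy": 0, "dz": 0, "ax": 0, "ay": 0, "az": 0, "gripper": 1}]'

```text
clock: 12.38
eef_pos: [441.5, -76.6, 35.5]
eef_rot: [3.142, 0.0, 2.483]
wrist_force: [-3.1, 1.9, 8.3]
finger_gap: 0.8
finger_force: 4.0
```

Emit:
jog_arm --commands '[{"dx": 0, "dy": 0, "dz": -0.2, "ax": 0, "ay": 0, "az": 0, "gripper": 1}, {"dx": 0, "dy": 0, "dz": -0.8, "ax": 0, "ay": 0, "az": 0, "gripper": 1}, {"dx": 0, "dy": 0, "dz": -1, "ax": 0, "ay": 0, "az": 0, "gripper": 1}, {"dx": 0, "dy": 0, "dz": -1, "ax": 0, "ay": 0, "az": 0, "gripper": 1}, {"dx": 0, "dy": 1, "dz": -0.5, "ax": 0, "ay": 0, "az": 0, "gripper": 1}, {"dx": 1, "dy": 1, "dz": 0, "ax": 0, "ay": 0, "az": 0, "gripper": 1}, {"dx": 0, "dy": 1, "dz": 0, "ax": 0, "ay": 0, "az": 0, "gripper": 1}, {"dx": 0, "dy": 1, "dz": 0, "ax": 0, "ay": 0, "az": 0, "gripper": 1}, {"dx": 0, "dy": 0, "dz": 0, "ax": 0, "ay": 0, "az": 0, "gripper": 1}, {"dx": 0, "dy": 0, "dz": 0, "ax": 0, "ay": 0, "az": 0, "gripper": 1}]'

```text
clock: 13.62
eef_pos: [507.3, 74.0, 175.1]
eef_rot: [-3.141, -0.0, 2.483]
wrist_force: [0.3, -0.6, -0.1]
finger_gap: 0.1
finger_force: 0.0
```

Run:
```python
from h import *
a=cams.camera("scene");b=cams.camera("top")
B=blobs(a,S["scene"]);print([x[0].round(1) for x in B],manip.read_state()["clock"])
a=cv2.resize(a["image"][130:290,110:310],(400,320),interpolation=3);b=cv2.resize(b["image"][150:320,260:450],(380,320),interpolation=3)
cv2.imwrite("pics/r4.png",cv2.convertScaleAbs(np.hstack([a,b]),alpha=1.5)[:,:,::-1])
```

```text
[array([179.1, 228.2]), array([238.7, 220.2]), array([223.2, 178.7])] 13.725
```

View pics/r4.png

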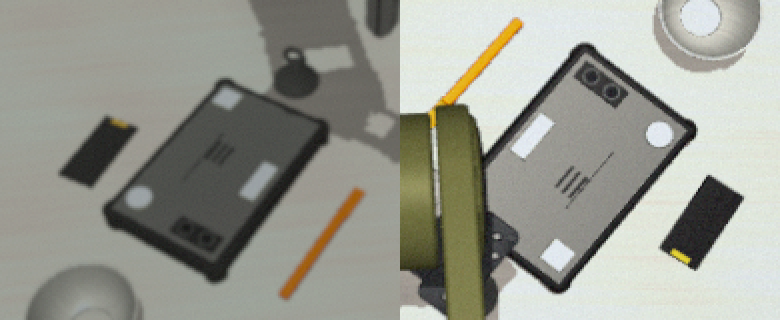

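All three clips are down: each moved about 2 px lower in the scene view. The tablet and everything around it are where they started, and the arm is clear.

```bash
python3 -c "
from cell import job
print(job.sign_off())"
```

```text
the job is handed in; nothing more can be done
None
```

I pressed the round, bar and square clips home in that order, each with under 9 N, without visibly moving the tablet or the items around it, and handed the job in at about 14 s; the sign-off returned no verdict.

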